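# Unfold the press handle and crank the press down on a glued panel

## Task

A freshly glued panel lies in the screw press. Swing the folded handle grip of its crank fully up and out to its working stop before you turn the crank, then crank clockwise (seen from above) until the platen sits snugly on the panel: clearly pressing, but not cranked down hard. Leave the handle unfolded and do not shift the panel or knock the other things about.

Things in the scene. Friction and masses are not known exactly. Their poses are not given: they have to be found in the camera images.
- press: Grey table-top screw press, bolted down. Origin: middle of its underside; z up, crosshead along y. Base 240 x 340 x 30 mm (x, y, z); steel columns 28 mm thick at y = +-145 mm; crosshead 60 x 340 mm between heights 145 and 175 mm, columns' nuts to 183 mm. Place and yaw vary.
- spindle_top (a point): Point on the vertical axis of the crank, at the top of its hub (38 mm diameter, 207 mm above the table); nothing stands higher there except the crank's grip. Seen from here the crank arm reaches out to grip_pivot; the arm is a level steel bar 26 mm wide, its top 202 mm above the table.
- grip_pivot (a point): Middle of the grip's hinge pin, near the end of the crank arm, 105 mm from the spindle axis and 220 mm above the table, between two upright steel cheeks (40 mm over their outsides, top 230 mm above the table). It goes round with the crank. The pin is level and square to the arm.
- grip_end (a point): Centre of the wooden ball (34 mm diameter) at the free end of the grip, 78 mm from the hinge pin. The grip is a round wooden handle 22 to 26 mm thick. Folded, it points back from the pin towards the spindle and 30 degrees above level, with free space under it. It turns only in the upright plane of the crank arm.
- grip (a joint): Hinge of the grip, rad. 0 = folded (30 degrees above level, pointing at the spindle); 1.047 = upright; 1.222 = fully unfolded against its stop, leaning 10 degrees outward, away from the spindle. It starts at 0 to 0.25. Stiff: it takes about 2 N at the ball to move and stays where it is left. Pushing straight outward on the folded ball may jam: rise along its arc.
- crank (a joint): Angle turned by the crank, rad, 0 at the start, growing clockwise seen from above, at most 4.6. The arm starts in any direction. Each rad lowers the platen 10 mm. Friction 0.5 N m: about 5 N sideways at the unfolded grip turns it; it stays where it is left. Once the platen bears on the panel, that push grows by about 7.5 N per further rad.
- platen: Steel plate with a rubber face, 130 x 190 x 20 mm, under the crosshead. Origin: middle of its underside, 96 mm above the table at the start. It is sprung on its screw: from first touch the pressing force grows 8 N per mm of screw travel (80 N per rad of crank). Snug is about 20 to 35 N, 0.25 to 0.45 rad after first touch; above 60 N spoils the panel.
- panel: The glued wooden panel, 170 x 230 x 22 mm, loose on the packing. Origin: middle of its underside. The platen first touches it 14 to 26 mm below the platen's starting height, according to the packing.
- packing: Plywood packing under the panel, 150 x 210 mm, fixed on the press base; its top is 48 to 60 mm above the table. Origin: middle of its underside, 30 mm below its top (it may lie inside the base).
- hammer: Hammer lying beside the press, about 260 mm long. Leave alone.
- glue: White glue bottle, 56 mm wide, 150 mm high, beyond the press. Leave alone.
- tin: Tin, 72 mm wide, 80 mm high, beside the press. Leave alone.
- brush_jar: Glass jar with three brushes, 76 mm wide, 195 mm high over the brushes. Leave alone.
- mug: Mug, 80 mm wide, 90 mm high. Leave alone.
- screwdriver: Screwdriver lying on the table. Leave alone.

How it is judged:
By the outcome, as a careful person would: the job done as asked, in the order asked, and still so for the second after the job is handed in, with the robot touching nothing.
It also fails if it takes over 72 s, if anything falls off the work surface, if the arm or the gripper's body presses on something with over 40 N, if the wrist force passes 120 N, or if a joint passes its speed limit or range.

## Robot

A 7-joint arm with a two-finger parallel gripper is mounted at the origin on the work surface. World frame = base frame: x ahead of the robot, y to its left, z up, the work surface at z = 0. Lengths are in mm, angles in rad, forces in N, time in s.
With the tool pointing down it reaches from about 400 to 850 mm from the base axis. Payload 4.5 kg.
Tool frame: the origin (TCP) lies on the centre line of the jaws, within the pads' length; the fingertips stand ahead of it and the grasp point (between the pads) lies 6 mm ahead of it (manip.finger_overhang is the z of the fingertips in the tool frame, in mm); z points along the fingers, y is the line along which they close (so a half turn about z gives the same grasp; the last joint's range is limited). The gripper opens to 88 mm and grips with 3 to 60 N. Pads are 18 mm wide; open, the fingers measure 123 mm over their backs; the gripper's body (75 mm by 187 mm) begins 45 mm behind the grasp point.
Start: joints at [-1.1, 0.689, -0.195, 1.565, 0.157, 0.902, -0.215], TCP at [264.385, 566.349, 263.743] pointing down, gripper open.
Joint ranges: [-3.01, 3.01], [-0.46, 2.08], [-1.47, 1.51], [0.13, 2.56], [-1, 4.14], [0.04, 2.09], [-2.66, 2.66]. Speed limits (rad/s): [2.57, 2.57, 3.14, 3.14, 3.14, 3.14, 3.14].

## Interface

Orientations are given as a rotation vector (axis times angle).
In Python, from bench import manip gives the robot as it stands.
- The arm moves only by the shell command python3 drive.py 'ROWS' [FORCE]. ROWS is a JSON object whose key "moves" holds a list of rows, 1 to 5 of them, each of 7 numbers: the opening from 0.0 (shut) to 1.0 (fully open), then dx, dy, dz in a scale on which 1.0 is 0.2 m, then a rotation vector rx, ry, rz in shares of 2 pi rad (1.0 is 2 pi rad); each row shifts and turns the commanded pose from where the row before left it, along the tool's axes as they then stand; what a row does not reach is not made up. A row lasts 1/12 s, in which the tool goes at most 41.7 mm and 0.125 rad, less where a joint would pass 70% of its speed; a pose out of reach is approached as far as the arm can. The fingers move at their own pace and stop on an object; FORCE is the grip in N (left out, the last holds). Time passes only in rows, so rows that do not move let the fingers close. It prints the time, the measured TCP pose, the force, the opening and the grip force at its end. Input that does not fit is refused with a message, and nothing moves.
- manip.sense(): the state, without advancing time (a new reading comes with each control period).
- manip.camera(name): name is "side" or "top" or "wrist"; returns a dict with "image" (384x512x3 uint8, blue, green, red), "depth" (384x512 float32, mm along the optical axis (not along the pixel's ray), 0 where there is no reading), "camera_matrix" (3x3 intrinsics, pixels), "extrinsics" (4x4, takes a point from camera to world coordinates). Camera axes: x right, y down, z forward; pixel columns grow to the right and rows downward; lengths in mm; the calibration is good to about 2 mm. A picture is of the moment at which its call begins.
- manip.sign_off(): hands the job in; it is judged then, once.
The state is a dict: "t": time; "qpos": joint angles; "qvel": joint speeds; "joint_efforts": joint torques, N m; "tcp_pos": TCP position; "ee_rot": TCP orientation; "contact_force": force on the tool from outside, world axes, zero at the start; "torque": the same for the moment, N m; "grip_width": opening from 0.0 (shut) to 1.0 (fully open); "grip_force": force on a finger pad.
Only numpy, scipy, OpenCV 4.12 (cv2) and the standard library are available. Lean on these libraries where they do the work, as an engineer would, in place of code of your own. Each camera call takes 0.05 s, during which the arm holds its last target. There are 200 camera calls.

## Working session

There is one attempt and no reset: what is moved stays moved. The work goes in short steps, Python scripts to look and compute and a shell command to move; the robot and the scene stay as the last step left them, time stands still between calls to the robot, and variables do not carry over. Pictures are saved under pics/ and viewed, at most 10 in all, crops included, and the job is handed in when it is done.

```bash
ls; mkdir -p pics; python3 - <<'E'
from bench import manip
import cv2,numpy as np
print(manip.sense(), manip.finger_overhang)
ims=[]
for n in("top","side"):
    c=manip.camera(n);np.savez(f'{n}0.npz',**c);ims.append(c["image"]);print(n,c["camera_matrix"],c["extrinsics"])
    cv2.imwrite(f'pics/{n}0.png',c["image"])
E
```

```text
bench.py
drive.py
pics
{'t': 0.0, 'qpos': array([-1.10022182,  0.68998603, -0.19451794,  1.56633566,  0.15728121,
        0.90250628, -0.21510374]), 'qvel': array([-0.00178982,  0.00108214,  0.00020949,  0.00096272,  0.00266283,
        0.00081043, -0.00087894]), 'joint_efforts': array([ 3.67254179e-04, -5.27579927e+01, -1.26674037e+00, -1.53432155e+01,
       -5.25677903e-02,  6.60976366e-03,  1.74684319e-04]), 'tcp_pos': array([264.17486855, 565.77575963, 262.91104426]), 'ee_rot': array([-6.80472449e-01, -3.06671940e+00,  2.86398692e-03]), 'contact_force': array([0.23689909, 0.11610935, 0.20483272]), 'torque': array([-0.02894234, -0.03882285,  0.02364884]), 'grip_force': 0.0, 'grip_width': 0.9973479868761407} 25.0
top [[437.71633972   0.         263.60771613]
 [  0.         437.71633972 187.88556628]
 [  0.           0.           1.        ]] [[-1.06226674e-02 -9.85862740e-01  1.67217875e-01  3.44996137e+02]
 [-9.99918405e-01  1.16594073e-02  5.21938598e-03 -8.79243653e-01]
 [-7.09525948e-03 -1.67148787e-01 -9.85906152e-01  1.43439533e+03]
 [ 0.00000000e+00  0.00000000e+00  0.00000000e+00  1.00000000e+00]]
side [[348.33612961   0.         255.72319709]
 [  0.         348.33612961 192.18274927]
 [  0.           0.           1.        ]] [[ 8.14830077e-01 -2.75912009e-01  5.09827921e-01  1.66403612e+01]
 [-5.79355073e-01 -4.17921854e-01  6.99777838e-01 -7.50588906e+02]
 [ 1.99911213e-02 -8.65571422e-01 -5.00386319e-01  7.01660762e+02]
 [ 0.00000000e+00  0.00000000e+00  0.00000000e+00  1.00000000e+00]]
```

View pics/top0.png

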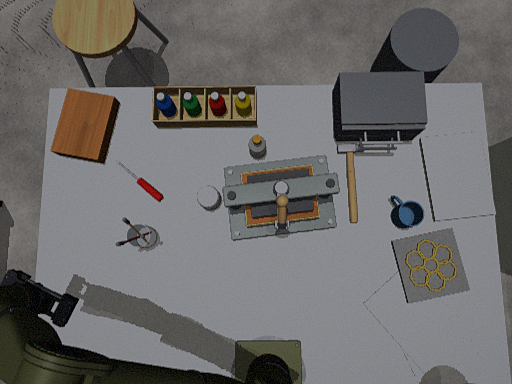

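View pics/side0.png

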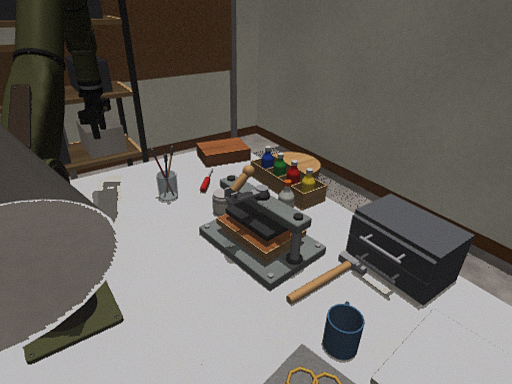

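The top view shows the press at about (280,195): hub at (281,187), brown grip ball near (282,201), and hinge near (282,225), so the arm points towards the robot. The side view shows the ball at about (249,171) and the grip running down-left to about (232,190).

```bash
cat > h.py <<'E'
import numpy as np,cv2
def ray(c,u,v):
    K,E=c["camera_matrix"],c["extrinsics"]
    return E[:3,3],E[:3,:3]@np.linalg.solve(K,[u,v,1.])
def onz(c,u,v,z):
    o,d=ray(c,u,v);return o+d*(z-o[2])/d[2]
def tri(c1,p1,c2,p2):
    o,d=ray(c1,*p1);q,e=ray(c2,*p2)
    s=np.linalg.lstsq(np.c_[d,-e],q-o,rcond=None)[0]
    a,b=o+d*s[0],q+e*s[1];return (a+b)/2,np.linalg.norm(a-b)
def pt(c,u,v):
    o,d=ray(c,u,v);return o+d*float(c["depth"][int(v),int(u)])
E
python3 - <<'E'
import numpy as np,cv2
t=cv2.imread('pics/top0.png')[145:245,190:350];s=cv2.imread('pics/side0.png')[150:290,190:340]
cv2.imwrite('pics/c0.png',np.hstack([cv2.resize(t,(480,300),interpolation=2),cv2.resize(s,(320,300),interpolation=2)]))
E
```

```text
(no output)
```

View pics/c0.png

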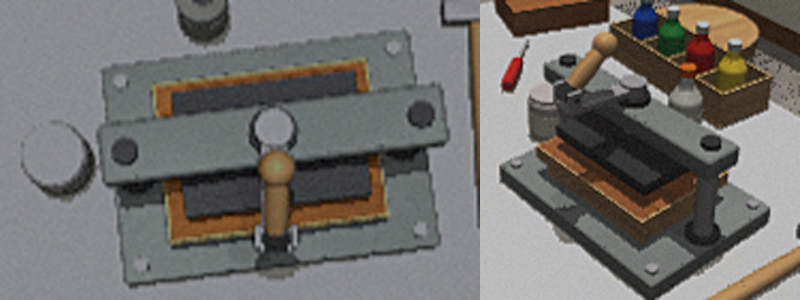

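The close-up shows (full-image pixels) in the top view: hub (281.3,187.7), ball (282.3,200.7), hinge (282.3,225), nuts (231.3,195.7) and (330,183). In the side view: hub (262.2,191), ball (248.1,171), hinge about (232,195.5).

```bash
python3 - <<'E'
import numpy as np
from h import *
from bench import manip
t=dict(np.load('top0.npz'));s=dict(np.load('side0.npz'))
np.set_printoptions(suppress=True,precision=1)
for n,a,b in(("hub",(281.3,187.7),(262.2,191)),("ball",(282.3,200.7),(248.1,171)),("piv",(282.3,225),(232.2,195.5))):
    print(n,tri(t,a,s,b),pt(t,*a),pt(s,*b))
print(onz(t,281.3,187.7,207),onz(t,282.3,225,225))
for p in((231.3,195.7),(330,183)): print(onz(t,*p,183),pt(t,*p))
for i,(c,lo) in enumerate(((t,(190,270,215,295)),(s,(160,215,215,275)))):
    im=cv2.cvtColor(c["image"],cv2.COLOR_BGR2HSV)
    m=cv2.inRange(im,(8,90,70),(22,255,255));y0,y1,x0,x1=lo
    if i==0:m[:y0]=0;m[y1:]=0;m[:,:260]=0;m[:,300:]=0
    else:m[:y0]=0;m[y1:]=0;m[:,:x0]=0;m[:,x1:]=0
    n,l,st,ce=cv2.connectedComponentsWithStats(m)
    print([(st[k].tolist(),ce[k]) for k in range(1,n) if st[k,4]>15])
# glue,tin,mug,jar
for p in((257,143),(208,197),(145,235)):print(pt(t,*p))
from scipy.spatial.transform import Rotation as R
print(R.from_rotvec(manip.sense()["ee_rot"]).as_matrix())
E
```

```text
hub (array([554.9, -44.9, 193.5]), np.float64(1.149492746911687)) [552.6 -44.6 210.2] [541.8 -61.2 205.3]
ball (array([505.6, -43.8, 272.1]), np.float64(2.6171812515756208)) [504.6 -43.9 287.1] [495.5 -56.1 279.8]
piv (array([448. , -46.2, 213.3]), np.float64(3.402607170776438)) [445.4 -44.9 226.6] [437.9 -65.9 226.5]
[553.1 -44.7 207. ] [445.5 -45.  225. ]
[535.4  99.4 183. ] [535.6  99.5 182.1]
[ 569.3 -187.1  183. ] [ 569.3 -187.   183.3]
[([276, 195, 24, 29, 305], array([284.7, 210.8])), ([260, 216, 17, 8, 98], array([267.7, 219.6]))]
[([251, 161, 10, 7, 22], array([256. , 163.5])), ([231, 165, 24, 26, 231], array([242.8, 176.8])), ([262, 168, 12, 8, 24], array([268.2, 171.2]))]
[704.6  24.7 136.8]
[548.3 181.1  76.7]
[ 345.    -0.9 1434.4]
[[-0.9  0.4 -0. ]
 [ 0.4  0.9 -0. ]
 [-0.  -0.  -1. ]]
```

Units first: shifts go in shares of 0.2 m and turns go in shares of 2 pi rad. So -30 mm / 200 = -0.15, -10 mm / 200 = -0.05, -0.11 rad / 6.2832 = -0.0175.

```bash
python3 drive.py '{"moves":[[1, 0, 0, -0.15, 0, 0, -0.0175], [1, 0, 0, -0.15, 0, 0, -0.0175], [1, 0, 0, -0.15, 0, 0, -0.0175], [1, 0, 0, -0.15, 0, 0, -0.0169], [1, -0.05, -0.15, 0, 0, 0, 0]]}'
python3 drive.py '{"moves":[[1, -0.05, -0.175, 0, 0, 0, 0], [1, -0.05, -0.175, 0, 0, 0, 0], [1, -0.05, -0.175, 0, 0, 0, 0], [1, -0.05, -0.175, 0, 0, 0, 0], [1, -0.05, -0.175, 0, 0, 0, 0]]}'
python3 drive.py '{"moves":[[1, -0.075, -0.175, 0, 0, 0, 0], [1, -0.075, -0.175, 0, 0, 0, 0], [1, -0.075, -0.175, 0, 0, 0, 0], [1, -0.075, -0.175, 0, 0, 0, 0], [1, -0.075, -0.175, 0, 0, 0, 0]]}'
python3 drive.py '{"moves":[[1, -0.075, -0.175, 0, 0, 0, 0], [1, -0.075, -0.175, 0, 0, 0, 0], [1, -0.075, -0.175, 0, 0, 0, 0], [1, -0.075, -0.175, 0, 0, 0, 0], [1, 0, 0, 0, 0, 0, 0]]}'
python3 -c "
from bench import manip
print(manip.sense()['qpos'])"
```

```text
t: 0.52
tcp_pos: [271.4, 543.6, 389.4]
ee_rot: [-0.016, 3.141, 0.025]
contact_force: [-0.5, 1.2, 0.6]
grip_width: 1.002
grip_force: 0.0
t: 0.93
tcp_pos: [324.3, 359.2, 383.4]
ee_rot: [-0.001, -3.141, 0.001]
contact_force: [1.3, -0.9, 0.4]
grip_width: 1.0
grip_force: 0.0
t: 1.35
tcp_pos: [399.2, 184.2, 383.6]
ee_rot: [-0.001, -3.141, 0.0]
contact_force: [1.0, -0.3, 0.8]
grip_width: 1.002
grip_force: 0.0
t: 1.77
tcp_pos: [461.1, 37.7, 383.2]
ee_rot: [0.021, 3.141, -0.007]
contact_force: [-0.0, -1.0, 0.8]
grip_width: 0.999
grip_force: 0.0
[-0.00711269  0.32801137 -0.24733087  1.85143825  0.10118054  0.97447055
  1.25849917]
```

```bash
python3 drive.py '{"moves":[[1, -0.05, -0.1, 0, 0, 0, 0], [1, -0.05, -0.1, 0, 0, 0, 0], [1, 0, 0, 0, 0, 0, 0], [1, 0, 0, 0, 0, 0, 0]]}'
python3 -c "
from bench import manip
import cv2,numpy as np
c=manip.camera('wrist');np.savez('w1.npz',**c);cv2.imwrite('pics/w1.png',c['image']);print(c['extrinsics'].round(2))"
python3 drive.py '{"moves":[[1, -0.04, -0.075, 0, 0, 0, 0], [1, -0.05, -0.1, 0, 0, 0, 0], [1, 0, 0, 0, 0, 0, 0], [1, 0, 0, 0, 0, 0, 0]]}'
python3 -c "
from bench import manip
import cv2,numpy as np
c=manip.camera('wrist');np.savez('w2.npz',**c);a=cv2.imread('pics/w1.png');cv2.imwrite('pics/w12.png',cv2.resize(np.hstack([a,c['image']]),(800,300)));print(c['extrinsics'].round(2))"
```

```text
t: 2.1
tcp_pos: [478.9, 5.4, 383.3]
ee_rot: [-0.005, -3.141, 0.0]
contact_force: [-0.7, 0.2, 0.7]
grip_width: 1.001
grip_force: 0.0
[[ 0.0000e+00  9.5000e-01  3.1000e-01  3.9884e+02]
 [ 1.0000e+00 -0.0000e+00 -0.0000e+00  6.9600e+00]
 [-0.0000e+00  3.1000e-01 -9.5000e-01  5.0386e+02]
 [ 0.0000e+00  0.0000e+00  0.0000e+00  1.0000e+00]]
t: 2.48
tcp_pos: [496.7, -28.3, 383.5]
ee_rot: [-0.002, -3.141, -0.001]
contact_force: [-0.2, -0.1, 0.3]
grip_width: 0.997
grip_force: 0.0
[[ 0.0000e+00  9.5000e-01  3.1000e-01  4.1660e+02]
 [ 1.0000e+00 -0.0000e+00  0.0000e+00 -2.6990e+01]
 [ 0.0000e+00  3.1000e-01 -9.5000e-01  5.0406e+02]
 [ 0.0000e+00  0.0000e+00  0.0000e+00  1.0000e+00]]
```

View pics/w12.png

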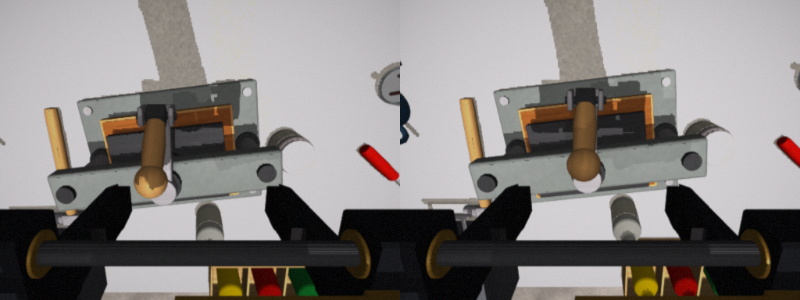

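The wrist views show the ball at about (192,233) and (236,211) in full pixels, with the hinge cheeks above it at about (200,140) and (239,125). I'll refine the ball position with a mask.

```bash
python3 - <<'E'
import numpy as np
from h import *
np.set_printoptions(suppress=True,precision=1)
C=[dict(np.load(f)) for f in('w1.npz','w2.npz')];P=[]
for c,g in zip(C,((192,233),(236,211))):
    h=cv2.cvtColor(c["image"],cv2.COLOR_BGR2HSV);m=cv2.inRange(h,(5,70,40),(25,255,255))
    b=np.zeros_like(m);cv2.circle(b,g,38,255,-1);m&=b
    m=cv2.morphologyEx(m,cv2.MORPH_CLOSE,np.ones((5,5)))
    d=cv2.distanceTransform(m,cv2.DIST_L2,5);ij=np.argwhere(d>d.max()-.6);v,u=ij.mean(0)
    P.append((u,v));print(u,v,d.max(),pt(c,u,v),onz(c,u,v,272))
print(tri(C[0],P[0],C[1],P[1]))
for c,hp,pp in zip(C,((214,236),(243-8+6,233)),((201,139),(239,124))):print(onz(c,*pp,228),pt(c,*pp))
E
```

```text
192.6 232.2 20.772097 [499.1 -38.4 288.3] [506.6 -41.8 272. ]
234.5 210.5 20.999996 [499.9 -40.8 288.4] [506.3 -41.8 272. ]
(array([506. , -41.7, 273. ]), np.float64(0.2825389912131682))
[439.4 -38.4 228. ] [440.1 -39.1 223.7]
[444.8 -39.3 228. ] [444.7 -39.2 229.1]
```

To row units: 30 mm / 200 = 0.15, 20 mm / 200 = 0.1.

```bash
python3 drive.py '{"moves":[[1, -0.045, -0.07, 0.075, 0, 0, 0], [1, 0, 0, 0.15, 0, 0, 0], [1, 0, 0, 0.15, 0, 0, 0], [1, 0, 0, 0.1, 0, 0, 0], [1, 0, 0, 0.05, 0, 0, 0]]}'
python3 drive.py '{"moves":[[1, 0, 0, 0, 0, 0, 0], [1, 0, 0, 0, 0, 0, 0], [1, 0, 0, 0, 0, 0, 0]]}'
python3 -c "
from bench import manip
import cv2,numpy as np
c=manip.camera('wrist');np.savez('w3.npz',**c);cv2.imwrite('pics/w3.png',c['image']);print(c['extrinsics'].round(2),manip.sense()['tcp_pos'])"
```

```text
t: 2.95
tcp_pos: [503.9, -40.8, 276.3]
ee_rot: [0.003, -3.137, -0.002]
contact_force: [-0.4, 0.0, 0.6]
grip_width: 1.003
grip_force: 0.0
t: 3.2
tcp_pos: [506.4, -41.8, 279.7]
ee_rot: [-0.001, 3.14, 0.001]
contact_force: [-0.2, -0.2, 0.3]
grip_width: 0.999
grip_force: 0.0
[[-0.0000e+00  9.5000e-01  3.1000e-01  4.2601e+02]
 [ 1.0000e+00  0.0000e+00  0.0000e+00 -4.0640e+01]
 [ 0.0000e+00  3.1000e-01 -9.5000e-01  4.0003e+02]
 [ 0.0000e+00  0.0000e+00  0.0000e+00  1.0000e+00]] [506.50900222 -42.09623482 279.85147662]
```

View pics/w3.png

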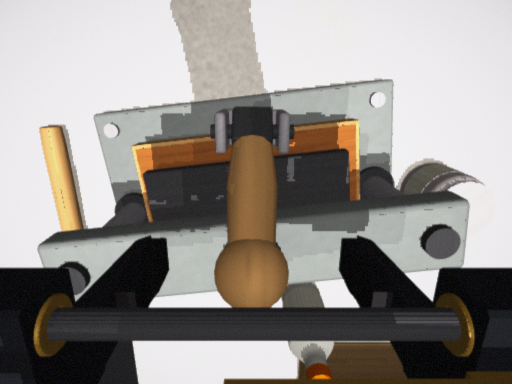

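The wrist view shows the ball centred at (251.5,273) and the jaw mid-line at about column 254, so it is 1 mm off. Hinge cheeks are centred at column 253.5. I'll nudge 1 mm and close gently.

To row units: -1 mm / 200 = -0.005.

```bash
python3 drive.py '{"moves":[[0.6, 0, -0.005, 0.005, 0, 0, 0], [0.45, 0, 0, 0, 0, 0, 0], [0.3, 0, 0, 0, 0, 0, 0], [0.3, 0, 0, 0, 0, 0, 0], [0.3, 0, 0, 0, 0, 0, 0]]}' 10
python3 drive.py '{"moves":[[0.3, 0, 0, 0, 0, 0, 0], [0.3, 0, 0, 0, 0, 0, 0], [0.3, 0, 0, 0, 0, 0, 0]]}'; python3 -c "
from bench import manip
s=manip.sense();print(s['tcp_pos'],s['contact_force'],s['torque'])"
```

```text
t: 3.67
tcp_pos: [506.0, -43.9, 277.9]
ee_rot: [0.001, 3.141, 0.0]
contact_force: [0.1, -0.1, -0.0]
grip_width: 0.645
grip_force: 0.0
t: 3.92
tcp_pos: [505.9, -43.8, 277.7]
ee_rot: [0.001, 3.142, 0.0]
contact_force: [0.1, -0.2, 0.1]
grip_width: 0.42
grip_force: 0.0
[505.91787529 -43.84746005 277.68701103] [ 0.14475593 -0.15001154  0.14163304] [ 0.04479807 -0.02452916  0.09829662]
```

```bash
python3 drive.py '{"moves":[[0.25, 0, 0, 0, 0, 0, 0], [0.25, 0, 0, 0, 0, 0, 0], [0.25, 0, 0, 0, 0, 0, 0]]}'; python3 -c "
from bench import manip
s=manip.sense();print(s['tcp_pos'],s['contact_force'],s['torque'])"
```

```text
t: 4.17
tcp_pos: [505.9, -43.1, 277.8]
ee_rot: [-0.0, 3.141, 0.002]
contact_force: [-0.3, 3.3, 0.7]
grip_width: 0.367
grip_force: 9.8
[505.9485831  -43.05094175 277.75073203] [-0.27061302  3.33173947  0.6833429 ] [ 0.58248732  0.13769996 -0.00456344]
```

To row units: -2.8 mm / 200 = -0.014, -2.7 mm / 200 = -0.0135.

```bash
python3 drive.py '{"moves":[[0.25, 0, 0.004, 0, 0, 0, 0], [0.25, 0, 0, 0, 0, 0, 0], [0.25, 0.0135, 0, -0.014, 0, 0, 0], [0.25, 0.014, 0, -0.0135, 0, 0, 0], [0.25, 0, 0, 0, 0, 0, 0]]}'
python3 drive.py '{"moves":[[0.25, 0.015, 0, -0.0125, 0, 0, 0], [0.25, 0.0155, 0, -0.012, 0, 0, 0], [0.25, 0.016, 0, -0.011, 0, 0, 0], [0.25, 0.0165, 0, -0.0105, 0, 0, 0], [0.25, 0, 0, 0, 0, 0, 0]]}'
```

```text
t: 4.58
tcp_pos: [500.0, -43.0, 283.6]
ee_rot: [0.001, 3.141, 0.0]
contact_force: [-0.7, 2.7, 0.7]
grip_width: 0.368
grip_force: 9.8
t: 5.0
tcp_pos: [487.0, -43.0, 292.9]
ee_rot: [-0.001, -3.141, -0.0]
contact_force: [-1.3, 1.8, 1.5]
grip_width: 0.372
grip_force: 9.7
```

To row units: 3.6 mm / 200 = 0.018, -1.5 mm / 200 = -0.0075.

```bash
python3 drive.py '{"moves":[[0.25, 0.017, 0, -0.0095, 0, 0, 0], [0.25, 0.0175, 0, -0.0085, 0, 0, 0], [0.25, 0.018, 0, -0.0075, 0, 0, 0], [0.25, 0.018, 0, -0.007, 0, 0, 0], [0.25, 0, 0, 0, 0, 0, 0]]}'
python3 -c "
from bench import manip
import cv2,numpy as np
a=manip.camera('wrist')['image'];b=manip.camera('side')['image'][140:220,200:310]
cv2.imwrite('pics/v4.png',np.hstack([cv2.resize(a,(400,300)),cv2.resize(b,(400,300),interpolation=2)]))"
```

```text
t: 5.42
tcp_pos: [472.8, -42.9, 299.2]
ee_rot: [-0.001, -3.141, -0.0]
contact_force: [-0.2, 2.5, 0.3]
grip_width: 0.371
grip_force: 9.8
```

View pics/v4.png

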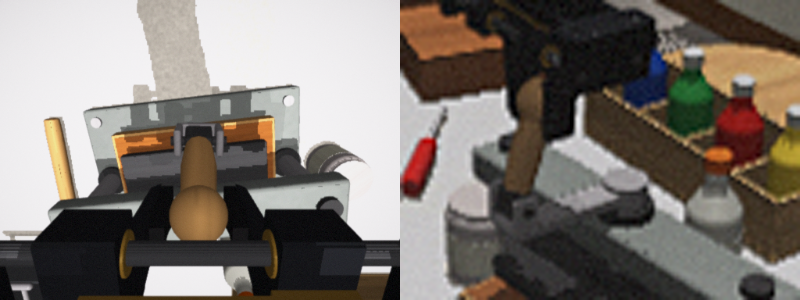

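The wrist half shows the ball held between the fingers at about (198,213). In the side half the grip has risen almost upright, ball at about (535,95), so it is following. I'll finish the arc.

To row units: 3.9 mm / 200 = 0.0195, 3.8 mm / 200 = 0.019.

```bash
python3 drive.py '{"moves":[[0.25, 0.0185, 0, -0.006, 0, 0, 0], [0.25, 0.0185, 0, -0.005, 0, 0, 0], [0.25, 0.019, 0, -0.004, 0, 0, 0], [0.25, 0.0195, 0, -0.003, 0, 0, 0], [0.25, 0, 0, 0, 0, 0, 0]]}'
python3 drive.py '{"moves":[[0.25, 0.0195, 0, -0.002, 0, 0, 0], [0.25, 0.019, 0, -0.0015, 0, 0, 0], [0.25, 0.0195, 0, 0, 0, 0, 0], [0.25, 0.0195, 0, 0.001, 0, 0, 0], [0.25, 0, 0, 0, 0, 0, 0]]}'
python3 drive.py '{"moves":[[0.25, 0.0195, 0, 0.002, 0, 0, 0], [0.25, 0.0195, 0, 0.0025, 0, 0, 0], [0.25, 0, 0, 0, 0, 0, 0]]}'
python3 drive.py '{"moves":[[0.25, 0.01, 0, 0.0015, 0, 0, 0], [0.25, 0.01, 0, 0.002, 0, 0, 0], [0.25, 0, 0, 0, 0, 0, 0]]}'
```

```text
t: 5.93
tcp_pos: [457.6, -42.9, 302.5]
ee_rot: [-0.001, -3.141, -0.0]
contact_force: [0.1, 3.2, -1.4]
grip_width: 0.374
grip_force: 10.0
t: 6.35
tcp_pos: [442.1, -42.9, 302.9]
ee_rot: [-0.001, -3.14, -0.0]
contact_force: [0.8, 3.1, -5.0]
grip_width: 0.372
grip_force: 10.3
t: 6.6
tcp_pos: [435.6, -42.9, 302.2]
ee_rot: [0.001, 3.14, 0.001]
contact_force: [3.5, 3.1, -6.9]
grip_width: 0.368
grip_force: 10.4
t: 6.85
tcp_pos: [435.2, -42.8, 302.3]
ee_rot: [0.001, 3.132, 0.001]
contact_force: [10.4, 3.0, -9.9]
grip_width: 0.374
grip_force: 10.6
```

To row units: 5.9 mm / 200 = 0.0295, -2 mm / 200 = -0.01, 0.05 rad / 6.2832 = 0.008.

```bash
python3 drive.py '{"moves":[[0.25, -0.01, 0, 0.005, 0, 0, 0], [0.25, 0, 0, 0, 0, 0, 0], [0.25, -0.0008, 0.0295, 0, 0, 0, 0.008], [0.25, -0.0008, 0.0295, 0, 0, 0, 0.008], [0.25, 0, 0, 0, 0, 0, 0]]}' 15
python3 drive.py '{"moves":[[0.25, -0.0008, 0.0295, 0, 0, 0, 0.008], [0.25, -0.0008, 0.0295, 0, 0, 0, 0.008], [0.25, -0.0008, 0.0295, 0, 0, 0, 0.008], [0.25, -0.0008, 0.0295, 0, 0, 0, 0.008], [0.25, 0, 0, 0, 0, 0, 0]]}'
python3 -c "
from bench import manip
print(manip.sense()['qpos'],manip.sense()['torque'])"
```

```text
t: 7.27
tcp_pos: [436.1, -31.4, 301.9]
ee_rot: [0.159, 3.132, -0.001]
contact_force: [4.7, 1.5, 6.6]
grip_width: 0.369
grip_force: 14.4
t: 7.68
tcp_pos: [440.7, -8.4, 301.9]
ee_rot: [0.47, 3.101, 0.0]
contact_force: [4.7, 0.7, 7.6]
grip_width: 0.37
grip_force: 14.3
[ 0.00759274  0.39409421 -0.13426907  2.04815538  0.08213382  0.69887004
  1.09046007] [ 0.2606872  -0.76648374  0.03426297]
```

To row units: 5.9 mm / 200 = 0.0295, -0.5 mm / 200 = -0.0025, 0.05 rad / 6.2832 = 0.008.

```bash
python3 drive.py '{"moves":[[0.25, -0.0008, 0.0295, -0.0025, 0, 0, 0.008], [0.25, -0.0008, 0.0295, 0, 0, 0, 0.008], [0.25, -0.0008, 0.0295, 0, 0, 0, 0.008], [0.25, -0.0008, 0.0295, 0, 0, 0, 0.008], [0.25, -0.0008, 0.0295, 0, 0, 0, 0.008]]}'
python3 drive.py '{"moves":[[0.25, -0.0008, 0.0295, -0.001, 0, 0, 0.008], [0.25, -0.0008, 0.0295, 0, 0, 0, 0.008], [0.25, -0.0008, 0.0295, 0, 0, 0, 0.008], [0.25, -0.0008, 0.0295, 0, 0, 0, 0.008], [0.25, -0.0008, 0.0295, 0, 0, 0, 0.008]]}'
python3 -c "
from bench import manip
import cv2,numpy as np
print(manip.sense()['qpos'])
a=manip.camera('top')
np.savez('top5.npz',**a);a=a['image'][145:245,210:350];b=manip.camera('side')['image'][140:280,190:330]
cv2.imwrite('pics/v5.png',np.hstack([cv2.resize(a,(420,300),interpolation=2),cv2.resize(b,(300,300),interpolation=2)]))"
```

```text
t: 8.1
tcp_pos: [451.7, 16.8, 301.9]
ee_rot: [0.857, 3.019, -0.003]
contact_force: [3.0, -2.8, 5.6]
grip_width: 0.363
grip_force: 14.4
t: 8.52
tcp_pos: [469.4, 39.8, 301.9]
ee_rot: [1.226, 2.891, -0.003]
contact_force: [0.5, -1.6, 5.8]
grip_width: 0.366
grip_force: 14.4
[-0.19496907  0.43390348  0.01617905  1.9707059  -0.00660848  0.73676722
  0.59288193]
```

View pics/v5.png

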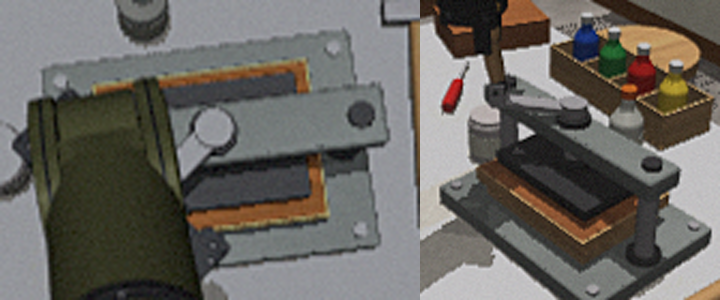

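The view shows the crank turned about 0.8 rad, with the arm now pointing down-left from the hub at (214,130) in the top half. The platen is lower over the panel in the side half. I'll measure panel height from the depth data.

```bash
python3 - <<'E'
import numpy as np
from h import *
np.set_printoptions(suppress=True,precision=1)
hub=np.array([552.7,-44.2]);yw=.118
for f in('top0.npz','top5.npz','side0.npz','w1.npz','w2.npz','w3.npz'):
    c=dict(np.load(f));K=c["camera_matrix"];d=c["depth"]
    v,u=np.mgrid[:384,:512];X=np.stack([(u-K[0,2])/K[0,0]*d,(v-K[1,2])/K[1,1]*d,d],-1)@c["extrinsics"][:3,:3].T+c["extrinsics"][:3,3]
    r=X[...,:2]-hub;a=r[...,0]*np.cos(yw)+r[...,1]*np.sin(yw);b=-r[...,0]*np.sin(yw)+r[...,1]*np.cos(yw)
    z=X[...,2];ok=d>0
    def st(m):
        q=z[m&ok];return (len(q),np.percentile(q,[10,50,90]) if len(q) else 0)
    print(f,'panel',st((abs(a)>69)&(abs(a)<81)&(abs(b)<100)&(z>55)&(z<90)),'base',st((abs(a)>95)&(abs(a)<115)&(abs(b)<150)&(z<45)&(z>15)),'cross',st((abs(a)<25)&(abs(b)>50)&(abs(b)<120)&(z>165)&(z<185)),'platen',st((abs(a)>40)&(abs(a)<60)&(abs(b)<85)&(z>92)&(z<125)))
E
```

```text
top0.npz panel (315, array([75.5, 79.1, 82.3])) base (1057, array([26.1, 30.2, 34.6])) cross (813, array([172.1, 175. , 178.3])) platen (603, array([112.5, 115.9, 119.2]))
top5.npz panel (267, array([75.5, 79.6, 82.8])) base (793, array([26.5, 30.6, 34.1])) cross (409, array([171.7, 175.3, 178.6])) platen (454, array([104.9, 108. , 111.5]))
side0.npz panel (169, array([76.8, 78.2, 79.7])) base (509, array([27.8, 29.4, 31.2])) cross (331, array([173.2, 174.4, 175.7])) platen (224, array([113.8, 115.2, 116.6]))
w1.npz panel (873, array([77.3, 78.3, 79.5])) base (3108, array([28.4, 29.5, 30.8])) cross (4114, array([173.6, 174.5, 175.4])) platen (1508, array([114.4, 115.4, 116.4]))
w2.npz panel (982, array([77.2, 78.3, 79.3])) base (3338, array([28.4, 29.5, 30.8])) cross (4942, array([173.6, 174.5, 175.4])) platen (1810, array([114.4, 115.4, 116.5]))
w3.npz panel (1466, array([77.4, 78.4, 79.3])) base (4245, array([28.5, 29.5, 30.7])) cross (5429, array([173.7, 174.5, 175.3])) platen (2845, array([114.6, 115.4, 116.3]))
```

To row units: 5.9 mm / 200 = 0.0295, -0.3 mm / 200 = -0.0015, 0.05 rad / 6.2832 = 0.008.

```bash
python3 drive.py '{"moves":[[0.25, -0.0008, 0.0295, -0.0015, 0, 0, 0.008], [0.25, -0.0008, 0.0295, 0, 0, 0, 0.008], [0.25, -0.0008, 0.0295, 0, 0, 0, 0.008], [0.25, -0.0008, 0.0295, 0, 0, 0, 0.008], [0.25, -0.0008, 0.0295, 0, 0, 0, 0.008]]}'
python3 drive.py '{"moves":[[0.25, -0.0008, 0.0295, 0, 0, 0, 0.008], [0.25, -0.0008, 0.0295, 0, 0, 0, 0.008], [0.25, -0.0008, 0.0295, 0, 0, 0, 0.008], [0.25, -0.0008, 0.0295, 0, 0, 0, 0.008], [0.25, -0.0008, 0.0295, 0, 0, 0, 0.008]]}'
python3 drive.py '{"moves":[[0.25, -0.0008, 0.0295, 0, 0, 0, 0.008], [0.25, -0.0008, 0.0295, 0, 0, 0, 0.008], [0.25, -0.0008, 0.0295, 0, 0, 0, 0.008], [0.25, -0.0008, 0.0295, 0, 0, 0, 0.008], [0.25, -0.0008, 0.0295, 0, 0, 0, 0.008]]}'
cat > m.py <<'E'
import numpy as np
from h import *
from bench import manip
np.set_printoptions(suppress=True,precision=2)
s=manip.sense();p=s['tcp_pos'];q=s['qpos'];th=np.arctan2(p[1]+44.2,552.7-p[0])
F=s['contact_force'];print('angle',th,'R',np.hypot(p[1]+44.2,552.7-p[0]),'Ftan',-F[0]*-np.sin(th)*-1+F[1]*np.cos(th),'q',q)
hub=np.array([552.7,-44.2]);yw=.118
for n in('top','side','wrist'):
    c=manip.camera(n);K=c["camera_matrix"];d=c["depth"]
    v,u=np.mgrid[:384,:512];X=np.stack([(u-K[0,2])/K[0,0]*d,(v-K[1,2])/K[1,1]*d,d],-1)@c["extrinsics"][:3,:3].T+c["extrinsics"][:3,3]
    r=X[...,:2]-hub;a=r[...,0]*np.cos(yw)+r[...,1]*np.sin(yw);b=-r[...,0]*np.sin(yw)+r[...,1]*np.cos(yw);z=X[...,2]
    f=lambda m:(int(m.sum()),np.median(z[m])) if m.any() else 0
    o=d>0
    print(n,'platen',f(o&(abs(a)>40)&(abs(a)<60)&(abs(b)<85)&(z>88)&(z<125)),'panel',f(o&(abs(a)>69)&(abs(a)<81)&(abs(b)<100)&(z>55)&(z<88)),'base',f(o&(abs(a)>95)&(abs(a)<115)&(abs(b)<150)&(z<45)&(z>15)),'cross',f(o&(abs(a)<25)&(abs(b)>50)&(abs(b)<120)&(z>165)&(z<185)))
E
python3 m.py
```

```text
t: 9.03
tcp_pos: [492.1, 57.6, 301.9]
ee_rot: [-1.577, -2.717, 0.004]
contact_force: [-1.4, -1.4, 6.9]
grip_width: 0.367
grip_force: 14.4
t: 9.45
tcp_pos: [518.9, 69.6, 301.9]
ee_rot: [-1.902, -2.499, 0.003]
contact_force: [-1.8, 0.0, 6.8]
grip_width: 0.371
grip_force: 14.4
t: 9.87
tcp_pos: [547.8, 74.6, 301.9]
ee_rot: [-2.198, -2.242, 0.003]
contact_force: [-1.5, 0.8, 6.6]
grip_width: 0.363
grip_force: 14.3
angle 1.5294537990027712 R 118.91919000425023 Ftan 1.5691360305709063 q [-0.36  0.56  0.24  1.75 -0.17  0.86 -0.03]
top platen (605, np.float64(100.98331539945434)) panel (407, np.float64(79.02095305604257)) base (885, np.float64(30.39113393093362)) cross (525, np.float64(175.26124071591744))
side platen (217, np.float64(99.94921752329276)) panel (164, np.float64(78.1758752260157)) base (498, np.float64(29.56251877351434)) cross (357, np.float64(174.33386848415637))
wrist platen (1330, np.float64(100.15276826408837)) panel (1216, np.float64(78.25724117023682)) base (3805, np.float64(29.474276880726222)) cross (2059, np.float64(174.505021565263))
```

To row units: 5.9 mm / 200 = 0.0295, -0.15 mm / 200 = -0.0008, 0.05 rad / 6.2832 = 0.008.

```bash
python3 drive.py '{"moves":[[0.25, -0.0008, 0.0295, 0, 0, 0, 0.008], [0.25, -0.0008, 0.0295, 0, 0, 0, 0.008], [0.25, -0.0008, 0.0295, 0, 0, 0, 0.008], [0.25, 0, 0, 0, 0, 0, 0]]}'
python3 m.py
python3 drive.py '{"moves":[[0.25, -0.0008, 0.0295, 0, 0, 0, 0.008], [0.25, -0.0008, 0.0295, 0, 0, 0, 0.008], [0.25, -0.0008, 0.0295, 0, 0, 0, 0.008], [0.25, -0.0008, 0.0295, 0, 0, 0, 0.008], [0.25, 0, 0, 0, 0, 0, 0]]}'
python3 m.py
```

```text
t: 10.35
tcp_pos: [566.7, 73.9, 301.9]
ee_rot: [-2.361, -2.071, -0.0]
contact_force: [1.4, 1.8, 6.3]
grip_width: 0.366
grip_force: 14.4
angle 1.6884219515889776 R 118.96148277137684 Ftan -1.6040674261069627 q [-0.38  0.58  0.28  1.7  -0.2   0.89 -0.14]
top platen (585, np.float64(99.45264881217099)) panel (409, np.float64(79.01843796659682)) base (920, np.float64(30.196673838294714)) cross (606, np.float64(175.3116431794167))
side platen (222, np.float64(98.55419407066074)) panel (159, np.float64(78.27720176743469)) base (505, np.float64(29.48616978133225)) cross (398, np.float64(174.2616672033899))
wrist platen (940, np.float64(98.64661734111158)) panel (1245, np.float64(78.30942444198104)) base (3683, np.float64(29.48666254002717)) cross (2500, np.float64(174.48483183198766))
t: 10.92
tcp_pos: [589.6, 68.9, 302.0]
ee_rot: [-2.556, -1.824, -0.001]
contact_force: [0.4, 3.7, 6.5]
grip_width: 0.369
grip_force: 14.4
angle 1.8862837092446703 R 119.00442500685062 Ftan -1.5571830668875286 q [-0.39  0.62  0.34  1.63 -0.25  0.93 -0.29]
top platen (523, np.float64(97.9842698097857)) panel (403, np.float64(79.10995313320973)) base (941, np.float64(30.252770474536874)) cross (693, np.float64(175.20892294748955))
side platen (222, np.float64(97.38432622267152)) panel (163, np.float64(78.21842775736263)) base (511, np.float64(29.48903432981217)) cross (408, np.float64(174.36159192108676))
wrist platen (459, np.float64(97.57943079530145)) panel (1301, np.float64(78.29824854234363)) base (3583, np.float64(29.45984715561417)) cross (3161, np.float64(174.4550027454524))
```

To row units: 5.9 mm / 200 = 0.0295, -0.15 mm / 200 = -0.0008, 0.05 rad / 6.2832 = 0.008.

```bash
python3 drive.py '{"moves":[[0.25, -0.0008, 0.0295, 0, 0, 0, 0.008], [0.25, -0.0008, 0.0295, 0, 0, 0, 0.008], [0.25, -0.0005, 0.0145, 0, 0, 0, 0.004], [0.25, 0, 0, 0, 0, 0, 0]]}'
python3 m.py
```

```text
t: 11.4
tcp_pos: [602.5, 63.8, 302.0]
ee_rot: [-2.662, -1.662, 0.0]
contact_force: [-0.6, 3.9, 7.7]
grip_width: 0.365
grip_force: 14.3
angle 2.003153479022971 R 118.90380673815964 Ftan -1.1139658320314265 q [-0.39  0.65  0.38  1.6  -0.28  0.95 -0.37]
top platen (512, np.float64(98.32703292678661)) panel (390, np.float64(79.0550775514148)) base (944, np.float64(30.11078490251532)) cross (698, np.float64(175.10374612780367))
side platen (221, np.float64(97.73268482586934)) panel (168, np.float64(78.34547373452222)) base (504, np.float64(29.515001997092043)) cross (403, np.float64(174.4020960959184))
wrist platen (390, np.float64(97.60875475669786)) panel (1317, np.float64(78.28509393795889)) base (3433, np.float64(29.464037786001313)) cross (3394, np.float64(174.41288254914593))
```

To row units: 5.9 mm / 200 = 0.0295, -0.15 mm / 200 = -0.0008, 0.05 rad / 6.2832 = 0.008.

```bash
python3 drive.py '{"moves":[[0.25, -0.0008, 0.0295, 0, 0, 0, 0.008], [0.25, -0.0008, 0.0295, 0, 0, 0, 0.008], [0.25, 0, 0, 0, 0, 0, 0], [0.25, 0, 0, 0, 0, 0, 0]]}'
python3 m.py
```

```text
t: 11.88
tcp_pos: [613.0, 58.1, 302.0]
ee_rot: [-2.742, -1.528, -0.001]
contact_force: [-0.0, 4.7, 6.7]
grip_width: 0.367
grip_force: 14.4
angle 2.103231049172121 R 118.74299272090647 Ftan -2.392071232242847 q [-0.39  0.66  0.41  1.57 -0.3   0.97 -0.44]
top platen (524, np.float64(98.34903659231941)) panel (376, np.float64(78.86713755472465)) base (939, np.float64(30.243564091726284)) cross (689, np.float64(175.16050339438038))
side platen (217, np.float64(97.62421442905634)) panel (159, np.float64(78.19448719005118)) base (508, np.float64(29.489682891220582)) cross (413, np.float64(174.36695758468863))
wrist platen (363, np.float64(97.63621017719947)) panel (1375, np.float64(78.30969680978609)) base (3367, np.float64(29.46096378846397)) cross (3334, np.float64(174.44284568670437))
```

To row units: -30 mm / 200 = -0.15, -25 mm / 200 = -0.125.

```bash
python3 drive.py '{"moves":[[0.9, 0, 0, 0, 0, 0, 0], [0.9, 0, 0, 0, 0, 0, 0], [0.9, 0, 0, 0, 0, 0, 0], [0.9, 0, 0, 0, 0, 0, 0], [0.9, 0, 0, 0, 0, 0, 0]]}'
python3 drive.py '{"moves":[[0.9, 0, 0, -0.05, 0, 0, 0], [0.9, 0, 0, -0.125, 0, 0, 0], [0.9, 0, 0, -0.15, 0, 0, 0], [0.9, 0, 0, -0.15, 0, 0, 0], [0.9, 0, 0, 0, 0, 0, 0]]}'
python3 drive.py '{"moves":[[0.9, 0.15, 0.15, 0, 0, 0, 0], [0.9, 0.15, 0.15, 0, 0, 0, 0], [0.9, 0.15, 0.15, 0, 0, 0, 0], [0.9, 0, 0, 0, 0, 0, 0], [0.9, 0, 0, 0, 0, 0, 0]]}'
python3 -c "
from bench import manip
import cv2,numpy as np
im=[]
for n in('wrist','side','top'):
    c=manip.camera(n);np.savez(n+'9.npz',**c);im.append(c['image'])
cv2.imwrite('pics/v9.png',np.vstack([np.hstack([cv2.resize(im[0],(400,300)),cv2.resize(im[1][140:280,190:350],(400,300),interpolation=2)]),np.hstack([cv2.resize(im[2],(400,300)),cv2.resize(im[2][130:250,200:360],(400,300),interpolation=2)])]))"; python3 m.py
```

```text
t: 12.45
tcp_pos: [613.1, 56.7, 301.0]
ee_rot: [-2.745, -1.527, 0.002]
contact_force: [-0.1, 0.3, 0.7]
grip_width: 0.72
grip_force: 0.0
t: 12.87
tcp_pos: [616.3, 56.3, 403.4]
ee_rot: [2.741, 1.525, 0.017]
contact_force: [1.1, -0.9, 0.2]
grip_width: 0.9
grip_force: 0.0
t: 13.28
tcp_pos: [736.6, 86.3, 393.3]
ee_rot: [-2.744, -1.53, 0.005]
contact_force: [-0.6, -0.1, 0.1]
grip_width: 0.899
grip_force: 0.0
angle 2.5237663209146914 R 222.6433368532266 Ftan 0.6983453148157803 q [-0.33  0.81  0.43  0.95 -0.31  1.44 -0.54]
top platen (524, np.float64(98.1282056622282)) panel (380, np.float64(79.24088698411992)) base (982, np.float64(30.199458013140315)) cross (815, np.float64(174.98067168892908))
side platen (218, np.float64(97.3207489557517)) panel (168, np.float64(78.20259316294431)) base (504, np.float64(29.360925780769946)) cross (418, np.float64(174.33612917987494))
wrist platen (1323, np.float64(97.53360620229194)) panel (912, np.float64(78.19776439603802)) base (2006, np.float64(29.409104001958866)) cross (1572, np.float64(174.30582988877862))
```

View pics/v9.png

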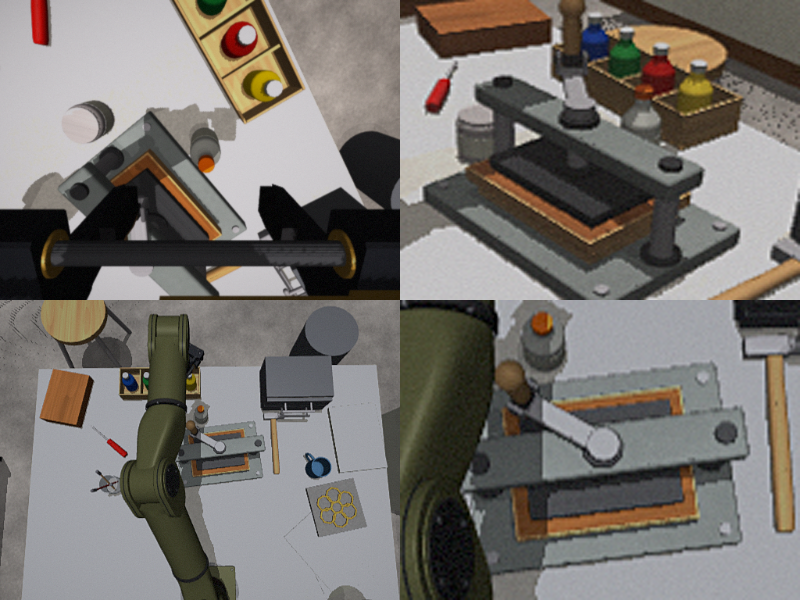

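The grip stands up and out with the ball at top-view (245.2,162.8). The platen lies on the panel, and the tin, glue, hammer and jar are where they were. One numeric check of the ball.

```bash
python3 - <<'E'
from h import *
t=dict(np.load('top9.npz'));s=dict(np.load('side9.npz'))
h=cv2.cvtColor(s['image'],cv2.COLOR_BGR2HSV);m=cv2.inRange(h,(5,70,40),(25,255,255));m[165:]=0;m[:,:246]=0;m[:,270:]=0;m[:125]=0
d=cv2.distanceTransform(m,cv2.DIST_L2,5);v,u=np.argwhere(d>d.max()-.3).mean(0)
print(u,v,d.max());p,e=tri(t,(245.2,162.8),s,(u,v));print(p,e)
q=onz(t,245.2,162.8,297);hub=np.array([552.7,-44.2]);r=q[:2]-hub
print(q,np.hypot(*r),np.arctan2(r[1],-r[0]))
E
```

```text
258.5 142.5 4.9968996
[606.42810888  52.5899453  300.84613775] 2.5052729606625777
[606.22176446  53.42716329 297.        ] 111.33571881293301 2.07227664140009
```

The top-view pixel resolution is too coarse to confirm that the grip is on its stop, so I'll look with the wrist camera from above.

Units first: shifts go in shares of 0.2 m and turns go in shares of 2 pi rad. So -30 mm / 200 = -0.15, -25 mm / 200 = -0.125.

```bash
python3 drive.py '{"moves":[[0.9, -0.15, -0.125, 0, 0, 0, 0], [0.9, -0.15, -0.125, 0, 0, 0, 0], [0.9, -0.1, -0.1, 0, 0, 0, 0], [0.9, 0, 0, 0, 0, 0, 0], [0.9, 0, 0, 0, 0, 0, 0]]}'
python3 -c "
from bench import manip
import cv2,numpy as np
c=manip.camera('wrist');np.savez('wa.npz',**c);cv2.imwrite('pics/wa.png',c['image'])"
python3 drive.py '{"moves":[[0.9, 0, -0.15, 0, 0, 0, 0], [0.9, 0, 0, 0, 0, 0, 0], [0.9, 0, 0, 0, 0, 0, 0]]}'
python3 -c "
from bench import manip
import cv2,numpy as np
c=manip.camera('wrist');np.savez('wb.npz',**c);a=cv2.imread('pics/wa.png');cv2.imwrite('pics/wab.png',cv2.resize(np.hstack([a,c['image']]),(800,300)))"
```

```text
t: 14.0
tcp_pos: [631.6, 54.0, 398.1]
ee_rot: [-2.745, -1.525, -0.002]
contact_force: [0.5, 0.7, 1.0]
grip_width: 0.905
grip_force: 0.0
t: 14.3
tcp_pos: [608.5, 72.2, 396.8]
ee_rot: [-2.742, -1.532, -0.002]
contact_force: [-0.2, -0.8, 0.7]
grip_width: 0.902
grip_force: 0.0
```

View pics/wab.png

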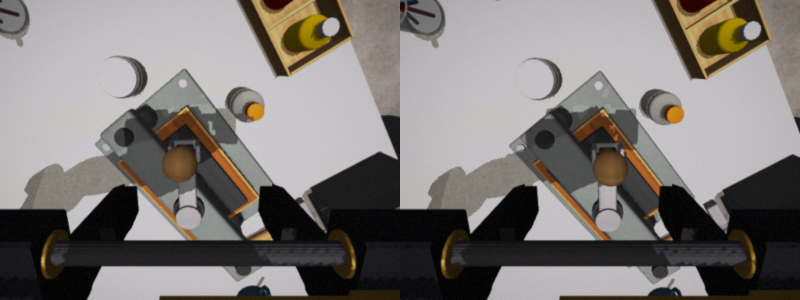

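The two wrist views show the ball at about (230,209) and (269,214), and the hub at about (242,276) and (264,277). I'll triangulate.

```bash
python3 - <<'E'
from h import *
np.set_printoptions(suppress=True,precision=1)
C=[dict(np.load(f)) for f in('wa.npz','wb.npz')];P=[]
for c,g in zip(C,((230,209),(269,214))):
    m=cv2.inRange(cv2.cvtColor(c["image"],cv2.COLOR_BGR2HSV),(5,70,30),(25,255,255))
    b=np.zeros_like(m);cv2.circle(b,g,28,255,-1);m=cv2.morphologyEx(m&b,cv2.MORPH_CLOSE,np.ones((5,5)))
    d=cv2.distanceTransform(m,cv2.DIST_L2,5);v,u=np.argwhere(d>d.max()-.6).mean(0);P.append((u,v));print(u,v,d.max())
p,e=tri(C[0],P[0],C[1],P[1]);h=[onz(C[0],242,276.5,207),onz(C[1],265,276.5,207)]
print(p,e,h)
for hub in(np.array([552.7,-44.2]),np.mean(h,0)[:2]):
    r=p[:2]-hub;R=np.hypot(*r);print(R,np.arctan2(r[1],-r[0]),'lean deg',np.degrees(np.arcsin((R-105)/78)))
E
```

```text
229.57142857142858 209.71428571428572 21.968996
269.3333333333333 215.66666666666666 22.184496
[614.7  61.2 300.1] 0.8818412154972546 [array([558. , -38.9, 207. ]), array([557.6, -33.9, 207. ])]
122.2692304555919 2.102737535917367 lean deg 12.79129798019678
112.93980387441133 2.0987823038857734 lean deg 5.842391746191995
```

The ball direction confirms crank ≈ 2.10 rad, but the lean is only known to about ±4°. To be sure of the stop, I'll push the ball gently outward, strictly radially, with shut fingers.

To row units: -24 mm / 200 = -0.12, 6 mm / 200 = 0.03.

```bash
python3 drive.py '{"moves":[[0, -0.12, 0.03, 0, 0, 0, 0], [0, -0.12, 0.03, 0, 0, 0, 0], [0, 0, 0, 0, 0, 0, 0], [0, 0, 0, 0, 0, 0, 0], [0, 0, 0, 0, 0, 0, 0]]}' 10
python3 drive.py '{"moves":[[0, 0, 0, 0, 0, 0, 0], [0, 0, 0, 0, 0, 0, 0], [0, 0, 0, 0, 0, 0, 0], [0, 0, 0, 0, 0, 0, 0], [0, 0, 0, 0, 0, 0, 0]]}'
python3 drive.py '{"moves":[[0, 0, 0, 0, 0, 0, 0], [0, 0, 0, 0, 0, 0, 0], [0, 0, 0, 0, 0, 0, 0], [0, 0, 0, 0, 0, 0, 0], [0, 0, 0, 0, 0, 0, 0]]}'; python3 m.py
```

```text
t: 14.77
tcp_pos: [594.1, 23.5, 396.5]
ee_rot: [2.745, 1.528, 0.002]
contact_force: [-0.0, 0.7, 0.3]
grip_width: 0.546
grip_force: 0.0
t: 15.18
tcp_pos: [593.1, 23.6, 396.3]
ee_rot: [-2.744, -1.529, -0.0]
contact_force: [-1.3, 0.2, 0.4]
grip_width: 0.17
grip_force: 0.0
t: 15.6
tcp_pos: [593.0, 23.3, 396.4]
ee_rot: [-2.745, -1.528, -0.0]
contact_force: [-0.2, 0.0, -0.4]
grip_width: 0.004
grip_force: 0.0
angle 2.1090852132580498 R 78.57069363711612 Ftan 0.18711134296362303 q [-0.37  0.55  0.45  1.49 -0.25  1.16 -0.43]
top platen (428, np.float64(98.37719466242606)) panel (316, np.float64(78.93496492298732)) base (727, np.float64(30.24389189415683)) cross (405, np.float64(175.4429171905624))
side platen (225, np.float64(97.52909374308967)) panel (168, np.float64(78.30080735196407)) base (506, np.float64(29.37956889130413)) cross (406, np.float64(174.4078460420805))
wrist platen (1428, np.float64(97.54978064357886)) panel (1469, np.float64(78.2522219059714)) base (3408, np.float64(29.42299683712332)) cross (2940, np.float64(174.42309671912358))
```

To row units: 30 mm / 200 = 0.15, 4 mm / 200 = 0.02.

```bash
python3 drive.py '{"moves":[[0, 0, 0, 0.15, 0, 0, 0], [0, 0, 0, 0.15, 0, 0, 0], [0, 0, 0, 0.15, 0, 0, 0], [0, 0, 0, 0.02, 0, 0, 0], [0, 0, 0, 0, 0, 0, 0]]}'
python3 drive.py '{"moves":[[0, 0.02, 0, 0, 0, 0, 0], [0, 0.02, 0, 0, 0, 0, 0], [0, 0.01, 0, 0, 0, 0, 0], [0, 0, 0, 0, 0, 0, 0]]}'
python3 drive.py '{"moves":[[0, 0.005, 0, 0, 0, 0, 0], [0, 0.005, 0, 0, 0, 0, 0], [0, 0, 0, 0, 0, 0, 0]]}'
python3 drive.py '{"moves":[[0, 0.005, 0, 0, 0, 0, 0], [0, 0.005, 0, 0, 0, 0, 0], [0, 0, 0, 0, 0, 0, 0]]}'
```

```text
t: 16.17
tcp_pos: [592.0, 23.5, 301.0]
ee_rot: [-2.743, -1.527, 0.006]
contact_force: [1.2, 0.2, 0.9]
grip_width: 0.007
grip_force: 0.0
t: 16.5
tcp_pos: [599.4, 32.8, 303.8]
ee_rot: [2.743, 1.529, 0.005]
contact_force: [-0.3, -0.5, 0.1]
grip_width: 0.008
grip_force: 0.0
t: 16.75
tcp_pos: [599.5, 33.7, 302.7]
ee_rot: [2.745, 1.528, 0.001]
contact_force: [0.3, -0.1, 0.8]
grip_width: 0.005
grip_force: 0.0
t: 17.0
tcp_pos: [600.4, 35.4, 302.4]
ee_rot: [-2.745, -1.528, -0.0]
contact_force: [-0.2, -0.4, -1.0]
grip_width: 0.006
grip_force: 0.0
```

To row units: 1 mm / 200 = 0.005.

```bash
python3 drive.py '{"moves":[[0, 0.005, 0, 0, 0, 0, 0], [0, 0, 0, 0, 0, 0, 0]]}'
python3 drive.py '{"moves":[[0, 0.005, 0, 0, 0, 0, 0], [0, 0, 0, 0, 0, 0, 0]]}'
python3 drive.py '{"moves":[[0, 0.005, 0, 0, 0, 0, 0], [0, 0, 0, 0, 0, 0, 0]]}'
```

```text
t: 17.17
tcp_pos: [600.9, 36.0, 302.4]
ee_rot: [2.745, 1.528, -0.0]
contact_force: [0.8, 0.2, 0.1]
grip_width: 0.003
grip_force: 0.1
t: 17.33
tcp_pos: [601.2, 36.4, 302.3]
ee_rot: [2.745, 1.527, -0.001]
contact_force: [0.1, -1.0, 0.1]
grip_width: 0.003
grip_force: 0.7
t: 17.5
tcp_pos: [601.3, 36.6, 302.3]
ee_rot: [2.745, 1.526, -0.003]
contact_force: [-1.8, -3.4, 1.2]
grip_width: 0.01
grip_force: 2.0
```

To row units: 1 mm / 200 = 0.005.

```bash
python3 drive.py '{"moves":[[0, 0.005, 0, 0, 0, 0, 0], [0, 0, 0, 0, 0, 0, 0]]}'
python3 drive.py '{"moves":[[0, 0.005, 0, 0, 0, 0, 0], [0, 0, 0, 0, 0, 0, 0]]}'
```

```text
t: 17.67
tcp_pos: [601.4, 36.7, 302.3]
ee_rot: [2.745, 1.525, -0.005]
contact_force: [-3.0, -4.6, 1.9]
grip_width: 0.007
grip_force: 3.0
t: 17.83
tcp_pos: [601.5, 36.8, 302.3]
ee_rot: [2.746, 1.524, -0.007]
contact_force: [-5.0, -5.9, 2.2]
grip_width: 0.004
grip_force: 3.8
```

The force climbs to 7.7 N with no movement, so the grip is on its stop. I'll back off, clear the press, and check.

To row units: -35 mm / 200 = -0.175, -15 mm / 200 = -0.075.

```bash
python3 drive.py '{"moves":[[0, -0.04, 0, 0, 0, 0, 0], [0, -0.04, 0, 0, 0, 0, 0], [0, 0, 0, -0.075, 0, 0, 0], [0, 0, 0, -0.175, 0, 0, 0], [0, 0, 0, -0.175, 0, 0, 0]]}'
python3 drive.py '{"moves":[[0, 0, 0, -0.1, 0, 0, 0], [0, -0.05, 0, 0, 0, 0, 0], [0, 0, 0, 0, 0, 0, 0], [0, 0, 0, 0, 0, 0, 0], [0, 0, 0, 0, 0, 0, 0]]}'; python3 m.py; python3 - <<'E'
from h import *
from bench import manip
c=manip.camera('wrist');t=manip.camera('top');cv2.imwrite('pics/f.png',np.hstack([cv2.resize(c['image'],(400,300)),cv2.resize(t['image'],(400,300))]))
E
```

```text
t: 18.25
tcp_pos: [593.8, 26.2, 387.5]
ee_rot: [-2.743, -1.527, 0.003]
contact_force: [0.8, -0.1, -0.7]
grip_width: 0.007
grip_force: 0.0
t: 18.67
tcp_pos: [588.7, 17.8, 406.0]
ee_rot: [-2.743, -1.527, 0.003]
contact_force: [0.6, -0.9, -0.1]
grip_width: 0.007
grip_force: 0.0
angle 2.0970124177936373 R 71.65061960695512 Ftan -0.08788457812144612 q [-0.37  0.53  0.46  1.48 -0.24  1.18 -0.43]
top platen (402, np.float64(98.18883696468095)) panel (294, np.float64(78.97631473652541)) base (686, np.float64(30.041570503358912)) cross (407, np.float64(175.25176642327938))
side platen (226, np.float64(97.63772375681958)) panel (160, np.float64(78.29038974105907)) base (510, np.float64(29.37969144458191)) cross (412, np.float64(174.38990231304888))
wrist platen (1531, np.float64(97.55631558718835)) panel (1410, np.float64(78.26034388977564)) base (3372, np.float64(29.45714535920399)) cross (3112, np.float64(174.39435294539166))
```

View pics/f.png

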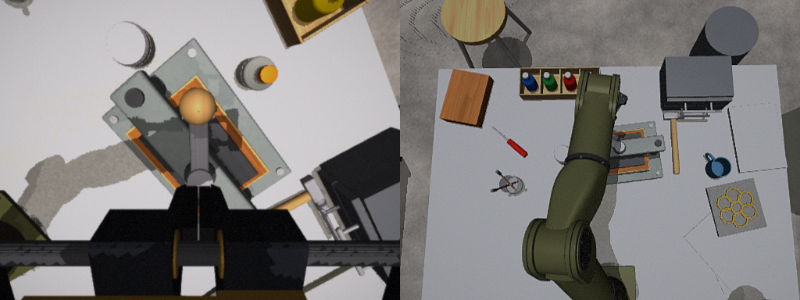

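The ball at (197,106) in the wrist view is free of the fingers, its arm is in line with the shut jaws, and everything else is in place.

```bash
python3 -c "
from bench import manip
print(manip.sign_off())"
```

```text
the job is handed in; nothing more can be done
None
```

The job is handed in (no verdict came back): the grip was unfolded to its stop first, then the crank turned clockwise about 2.1 rad, an estimated 0.31–0.38 rad past first touch, roughly 25–30 N on the panel; the panel height reading did not change, and nothing else looked moved.

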